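# Set the brake shoes out to the radius gauge

## Task

On the brake standing on the bench, push the gauge arm round by its peg with a fingertip until it rests against its stop pin beside the adjuster. Then roll the knurled adjuster wheel under a fingertip until the lining below the arm comes out flush with the arm's square end, leaving the arm against its stop. Nothing is to be picked up: leave the nut, bolt and bush beside the brake where they lie.

Things in the scene. Friction and masses are not known exactly. Their poses are not given: they have to be found in the camera images.
- brake: Drum brake without its drum, fixed to the bench: backing plate 189 mm across, top face 19 mm above the bench, on a stub axle (axle top 76 mm high). Origin on the bench under the axle; own z up; own -x points from the axle to the adjuster wheel, +x to the anchor block. Two curved shoes, one each side (own +y and -y), tops 55 mm high, lining radius 80 mm when correctly set; both swing out together.
- wheel_center (a point): Centre of the steel knurled adjuster wheel between the free ends of the shoes: 38 mm diameter, 14 mm wide, axle level along the brake's own y, centre 62 mm from the brake's axle and 41 mm above the bench, so its top is 60 mm high. It turns with light friction (about 1.6 N at the rim) and stays where left. Wheel top rolled away from the axle (brake's -x): shoes go out about 1 mm per rad; towards the axle: they come in.
- wheel (a joint): Angle of the adjuster wheel (rad), between -10 and 4; it grows as the shoes go out.
- gauge_arm (a joint): Angle of the gauge arm about the upright axle (rad): 0 when it rests against its stop pin, growing anticlockwise seen from above, up to 1.25. It starts between 0.55 and 1.1. Stiff hinge: stays where left, about 1 N at the peg moves it.
- gauge_peg (a point): Middle of the upright steel peg on the gauge arm: 9 to 13 mm thick, 52 mm from the axle. The arm's top is 64 mm above the bench, the peg stands 26 mm above the arm (top 90 mm high).
- gauge_tip (a point): Middle of the square end of the gauge arm, a flat bar 10 mm wide and 6 mm thick (58 to 64 mm above the bench) that lies above the shoe on the brake's -y side; this end is 80 mm from the axle. Own x points along the arm away from the axle, z up. At the stop the arm makes 62 degrees with the direction from the axle to the adjuster wheel.
- lining_edge (a point): Point on the top outer edge of the brown lining of the shoe on the brake's -y side, where the gauge arm lies when at its stop. At the start it lies 6 to 9 mm nearer the axle than the arm's end; when set it is level with it.
- nut_5: Loose flanged nut, 31 mm wide, 15 mm high, beside the brake. To be left alone.
- bolt_2: Loose bolt lying beside the brake, 52 mm long, 22 mm high. To be left alone.
- flange_bush: Loose flanged bush standing beside the brake, 42 mm wide, 30 mm high. To be left alone.

How it is judged:
By the outcome, as a careful person would: the job done as asked, in the order asked, and still so for the second after the job is handed in, with the robot touching nothing.
It also fails if it takes over 67 s, if anything falls off the work surface, if the arm or the gripper's body presses on something with over 40 N, if the wrist force passes 120 N, or if a joint passes its speed limit or range.

## Robot

A 7-joint arm with a two-finger parallel gripper is mounted at the origin on the work surface; the furniture and walls round the work are solid. World frame = base frame: x ahead of the robot, y to its left, z up, the work surface at z = 0. Lengths are in m, angles in rad, forces in N, time in s.
With the tool pointing down it reaches from about 0.4 to 0.85 m from the base axis. Payload 4.5 kg.
Tool frame: the origin (TCP) lies midway between the tips of the shut fingers; the grasp point (between the pads) lies 19 mm behind it; z points along the fingers, y is the line along which they close (so a half turn about z gives the same grasp; the last joint's range is limited). The gripper opens to 88 mm and grips with 3 to 60 N. Pads are 18 mm wide; open, the fingers measure 123 mm over their backs; the gripper's body (75 mm by 187 mm) begins 45 mm behind the grasp point.
Start: joints at [-1.191, 0.689, -0.195, 1.565, 0.157, 0.902, -0.215], TCP at [0.212, 0.588, 0.239] pointing down, gripper open.
Joint ranges: [-3.01, 3.01], [-0.46, 2.08], [-1.47, 1.51], [0.13, 2.56], [-1, 4.14], [0.04, 2.09], [-2.66, 2.66]. Speed limits (rad/s): [2.57, 2.57, 3.14, 3.14, 3.14, 3.14, 3.14].

## Interface

Orientations are given as a unit quaternion [x, y, z, w].
In Python, from plant import r gives the robot as it stands. The module is installed in compiled form; this text tells all that it offers.
- The arm moves only by the tool step_arm, never from a script. Its argument "series" is a list of rows, each a list of 7 numbers: the shift along the world's x, y, z in mm, then the turn, a rotation vector about the world's x, y, z in rad, then the closure, from 0 (fully open) to 1 (shut). A call has 1 to 20 rows; each row shifts and turns the commanded pose from where the row before left it; what a row does not reach is not made up. A row lasts 1/10 s, in which the tool goes at most 50 mm and 8.59 degrees, less where a joint would pass 70% of its speed; a pose out of reach is approached as far as the arm can. A call is refused whole if a number of a shift passes 50 or a number of a turn 0.15, either way. A call with a gripper value outside its range is refused whole. The fingers move at their own pace and stop on an object; "force" is the grip in N (left out, the last holds). Time passes only in rows, so rows that do not move let the fingers close. It gives the time, the measured TCP pose, the force, the opening and the grip force at its end, in the units of the state.
- r.get_state(): the state, without advancing time (a new reading comes with each control period).
- r.snapshot(name): name is "scene" or "top"; returns (picture, depth): 420x560x3 uint8, blue, green, red; 420x560 float32, m along the optical axis (not along the pixel's ray), 0 where there is no reading.
- r.get_calibration(name): a dict with "intrinsics" (3x3 intrinsics, pixels), "dist_coeffs" ([k1, k2, p1, p2, k3] as OpenCV has them; the pictures are not rectified), "pose" (4x4, takes a point from camera to world coordinates). Camera axes: x right, y up, looking along -z (the intrinsics and any distortion apply to the point x, -y, -z); pixel columns grow to the right and rows downward; lengths in m; the calibration is good to about 2 mm. A picture is of the moment at which its call begins. get_calibration takes no time and is no camera call.
- r.finish_job(): hands the job in; it is judged then, once.
The state is a dict: "clock": time; "q": joint angles; "qd": joint speeds; "joint_torque": joint torques, N m; "tool_pos": TCP position; "eef_rot": TCP orientation; "contact_force": force on the tool from outside, world axes, zero at the start; "moment": the same for the moment, N m; "opening": opening from 0.0 (shut) to 1.0 (fully open); "finger_force": force on a finger pad.
Only numpy, scipy, OpenCV 4.12 (cv2) and the standard library are available. Lean on these libraries where they do the work, as an engineer would, in place of code of your own. Each camera call takes 0.05 s, during which the arm holds its last target. There are 200 camera calls.

## Working session

There is one attempt and no reset: what is moved stays moved. The work goes in short steps, Python scripts to look and compute and a tool call to move; the robot and the scene stay as the last step left them, time stands still between calls to the robot, and variables do not carry over. Pictures are saved under pics/ and viewed, at most 10 in all, crops included, and the job is handed in when it is done.

Besides the shell and the picture viewer there is one more tool, called after "Emit:" by a JSON object that holds its "name" and its "arguments", one argument or row to a line. step_arm: Moves the arm, as the interface text tells. Its arguments: {"type":"object","properties":{"series":{"type":"array"},"force":{"type":"number"}},"required":["series"]}

```bash
mkdir -p pics; cat > h.py <<'E'
import numpy as np, cv2
from plant import r
def world(name,d,u,v):
    c=r.get_calibration(name);K=np.array(c["intrinsics"],float);D=np.array(c["dist_coeffs"],float);P=np.array(c["pose"])
    p=cv2.undistortPoints(np.array([[[u,v]]],float),K,D)[0,0]
    z=d
    return (P@np.array([p[0]*z,-p[1]*z,-z,1]))[:3]
def ray(name,u,v,h):
    a=world(name,0.0,u,v);b=world(name,1.0,u,v);t=(h-a[2])/(b[2]-a[2]);return a+t*(b-a)
def pix(name,X):
    c=r.get_calibration(name);K=np.array(c["intrinsics"],float);D=np.array(c["dist_coeffs"],float);P=np.linalg.inv(np.array(c["pose"]))
    p=P[:3,:3]@np.array(X,float)+P[:3,3]
    return cv2.projectPoints(np.array([[p[0],-p[1],-p[2]]]),np.zeros(3),np.zeros(3),K,D)[0][0,0]
E
python3 - <<'E'
from h import *
for n in("scene","top"):
    p,d=r.snapshot(n);cv2.imwrite(f"pics/{n}0.png",p);np.save(n+"0.npy",d)
    c=r.get_calibration(n);print(n,np.round(c["pose"],3).tolist(),np.round(c["intrinsics"],0).tolist())
s=r.get_state();print(s)
E
```

```text
scene [[0.522, 0.516, -0.679, -0.109], [-0.853, 0.304, -0.425, -0.474], [-0.013, 0.801, 0.598, 0.604], [0.0, 0.0, 0.0, 1.0]] [[535.0, 0.0, 290.0], [0.0, 535.0, 204.0], [0.0, 0.0, 1.0]]
top [[0.018, 0.995, -0.094, 0.392], [-1.0, 0.017, -0.016, -0.127], [-0.014, 0.094, 0.995, 0.917], [0.0, 0.0, 0.0, 1.0]] [[493.0, 0.0, 276.0], [0.0, 493.0, 205.0], [0.0, 0.0, 1.0]]
{'clock': 0.1, 'q': array([-1.19120335,  0.68990249, -0.19452111,  1.56619409,  0.1572929 ,
        0.90245973, -0.21510028]), 'qd': array([-0.00101542, -0.00123165,  0.00019124, -0.0027501 ,  0.00105238,
        0.00031527, -0.00122958]), 'joint_torque': array([-3.18590246e-03, -5.28499854e+01, -1.27172794e+00, -1.53838867e+01,
       -5.26168838e-02,  1.92105625e-03,  3.34009633e-05]), 'tool_pos': array([0.21169378, 0.58749028, 0.238001  ]), 'eef_rot': array([ 1.72003431e-01,  9.85096036e-01, -7.82553138e-04, -8.53861298e-05]), 'contact_force': array([ 0.2769204 ,  0.1134903 , -0.35809078]), 'moment': array([-0.05623083, -0.0229539 , -0.02445236]), 'finger_force': 0.0, 'opening': 1.0038604150908108}
```

View pics/top0.png

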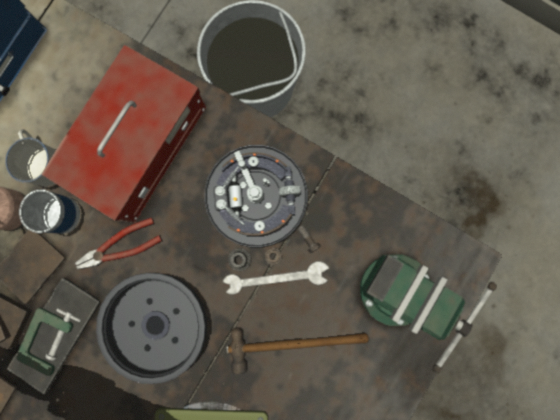

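View pics/scene0.png

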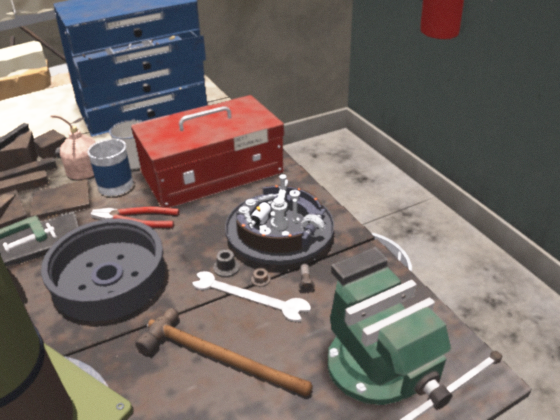

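The top view shows the brake at about (256,195), with the wheel at left (235,197), the anchor at right (290,190), and the gauge arm running up-left to (240,157). Next I'll enlarge both views.

```bash
python3 - <<'E'
import cv2
p=cv2.imread("pics/top0.png")[140:250,196:316];cv2.imwrite("pics/t1.png",cv2.resize(p,None,fx=5,fy=5,interpolation=cv2.INTER_CUBIC))
p=cv2.imread("pics/scene0.png")[165:270,215:345];cv2.imwrite("pics/s1.png",cv2.resize(p,None,fx=5,fy=5,interpolation=cv2.INTER_CUBIC))
from h import *
d=np.load("top0.npy")
for q in[(256,192),(213,195),(250,170),(120,130),(170,100),(235,197),(238,260)]: print(q,world("top",d[q[1],q[0]],*q).round(4))
E
```

```text
(256, 192) [ 0.4945 -0.0787  0.0728]
(213, 195) [0.4943 0.0036 0.0171]
(250, 170) [ 0.5418 -0.0635  0.0178]
(120, 130) [0.5915 0.1516 0.1119]
(170, 100) [0.6438 0.0681 0.1131]
(235, 197) [ 0.4873 -0.0407  0.0536]
(238, 260) [ 0.3759 -0.0437 -0.0023]
```

View pics/t1.png

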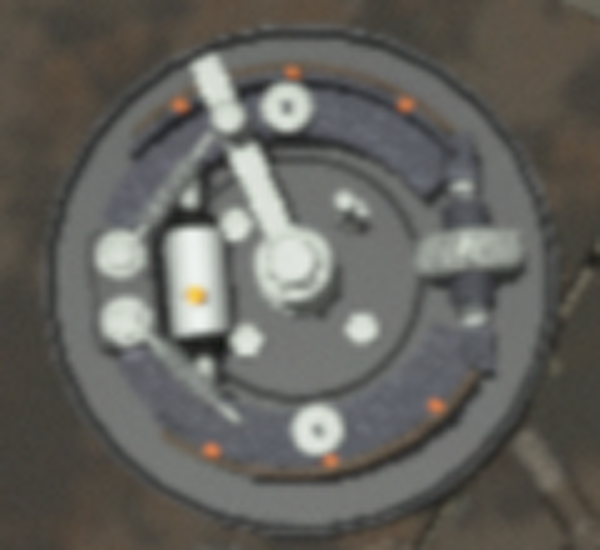

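View pics/s1.png

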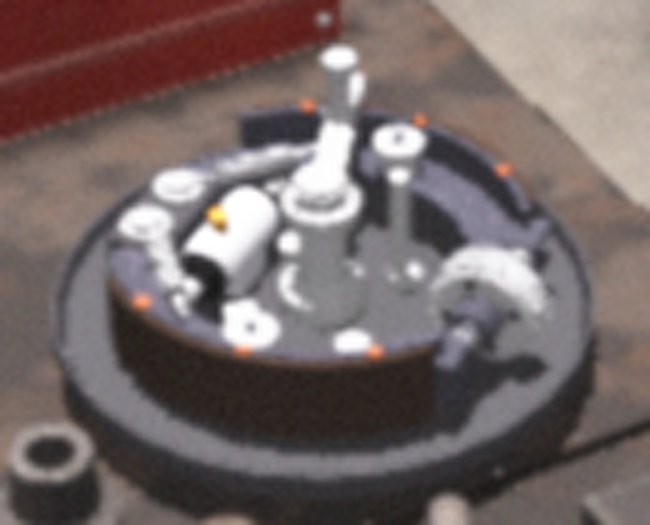

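The enlarged views show the knurled adjuster on the right at t1 (472,250), and the wheel cylinder on the left. The axle is at (295,262) and the peg top at (228,117) in t1, or (338,58) in s1. The arm has to swing clockwise, which is rightward in the top view.

```bash
cat > m.py <<'E'
from h import *
T=lambda u,v:(196+u/5-.4,140+v/5-.4)
S=lambda u,v:(215+u/5-.4,165+v/5-.4)
def tri(a,b):
    A=[];y=[]
    for n,p in(("top",a),("scene",b)):
        o=world(n,0.,*p);d=world(n,1.,*p)-o;d/=np.linalg.norm(d);M=np.eye(3)-np.outer(d,d);A.append(M);y.append(M@o)
    return np.linalg.lstsq(np.vstack(A),np.hstack(y),rcond=None)[0]
E
python3 - <<'E'
from m import *
print("peg",tri(T(228,117),S(338,56)).round(4), ray("top",*T(228,117),.09).round(4),ray("scene",*S(338,56),.09).round(4))
print("axle",tri(T(295,262),S(320,175)).round(4),ray("top",*T(295,262),.076).round(4))
print("wheel",ray("top",*T(472,250),.060).round(4),ray("scene",*S(490,253),.060).round(4))
print("plate c",ray("top",*T(300,281),.019).round(4))
print("tip",ray("top",*T(208,65),.064).round(4))
# depth-based plate fit
d=np.load("top0.npy")
from plant import r
c=r.get_calibration("top");K=np.array(c["intrinsics"]);D=np.array(c["dist_coeffs"]);P=np.array(c["pose"])
vv,uu=np.mgrid[135:255,190:320]
n=cv2.undistortPoints(np.stack([uu,vv],-1).reshape(-1,1,2).astype(float),K,D)[:,0];z=d[vv,uu].ravel()
W=(np.c_[n[:,0]*z,-n[:,1]*z,-z]@P[:3,:3].T+P[:3,3])
for lo,hi in((.083,.1),(.058,.07),(.07,.08),(.05,.058)):
    m=(W[:,2]>lo)&(W[:,2]<hi)&(z>0)&(np.hypot(W[:,0]-.49,W[:,1]+.075)<.1);q=W[m];print(lo,len(q));print((q[:40]*1000).round(0).astype(int).tolist())
E
```

```text
peg [ 0.542  -0.0528  0.0872] [ 0.5417 -0.0533  0.09  ] [ 0.5383 -0.0548  0.09  ]
axle [ 0.4939 -0.0759  0.0749] [ 0.4941 -0.0765  0.076 ]
wheel [ 0.5012 -0.1374  0.06  ] [ 0.5022 -0.136   0.06  ]
plate c [ 0.494 -0.075  0.019]
tip [ 0.5648 -0.0435  0.064 ]
0.083 39
[[547, -51, 87], [547, -53, 89], [547, -54, 88], [546, -47, 85], [546, -51, 88], [546, -53, 87], [546, -54, 85], [545, -56, 89], [544, -48, 88], [543, -50, 90], [544, -51, 88], [544, -53, 89], [544, -54, 87], [544, -56, 88], [544, -58, 88], [542, -48, 90], [542, -49, 89], [542, -51, 90], [542, -53, 89], [542, -55, 89], [542, -56, 87], [542, -58, 88], [540, -48, 89], [540, -49, 88], [540, -51, 89], [540, -53, 87], [541, -54, 87], [540, -56, 89], [541, -58, 87], [539, -48, 87], [539, -49, 87], [538, -51, 90], [538, -53, 89], [538, -55, 90], [538, -56, 90], [538, -49, 83], [537, -51, 86], [536, -53, 90], [537, -55, 87]]
0.058 307
[[568, -43, 61], [568, -45, 64], [566, -38, 63], [566, -40, 64], [566, -41, 65], [566, -43, 63], [566, -45, 63], [566, -46, 62], [565, -38, 61], [564, -39, 62], [564, -41, 63], [564, -43, 63], [565,
[... 1041 characters left out ...]
], [498, -82, 72], [496, -67, 76], [496, -69, 76]]
0.05 801
[[569, -65, 51], [569, -69, 52], [569, -71, 53], [568, -72, 54], [569, -74, 52], [569, -76, 53], [568, -78, 54], [569, -80, 53], [566, -55, 53], [566, -56, 53], [566, -58, 55], [566, -60, 56], [566, -62, 56], [566, -64, 54], [566, -65, 55], [567, -67, 52], [567, -69, 52], [566, -71, 55], [567, -72, 52], [567, -74, 52], [567, -76, 54], [566, -78, 55], [566, -80, 55], [566, -81, 56], [567, -83, 54], [567, -85, 54], [566, -87, 56], [567, -88, 52], [567, -90, 53], [564, -48, 54], [564, -49, 55], [564, -51, 54], [564, -55, 56], [564, -57, 54], [565, -58, 54], [565, -60, 53], [564, -62, 56], [565, -64, 54], [565, -65, 54], [565, -67, 53]]
```

The measurements fit the text:
- **Axle:** (0.494, -0.0757).
- **Wheel:** (0.5015, -0.137), 62 mm from the axle.
- **Peg:** (0.5405, -0.0535), radius 52 mm.
- **Arm:** about 0.82 rad from its stop.
- **Stop pin:** about (0.520, -0.094).

I'll move in with the fingers shut.

Emit:
{"name": "step_arm", "arguments": {
  "series": [
    [16,-30,0,0,0,0.0234,1],
    [16,-30,0,0,0,0.0234,1],
    [16,-30,0,0,0,0.0234,1],
    [16,-30,0,0,0,0.0234,1],
    [16,-30,0,0,0,0.0234,1],
    [16,-30,0,0,0,0.0234,1],
    [16,-30,0,0,0,0.0234,1],
    [16,-30,0,0,0,0.0234,1],
    [16,-30,0,0,0,0.0234,1],
    [16,-30,0,0,0,0.0234,1],
    [16,-30,0,0,0,0.0234,1],
    [16,-30,0,0,0,0.0234,1],
    [16,-30,0,0,0,0.0234,1],
    [16,-30,0,0,0,0.0234,1],
    [16,-30,0,0,0,0.0234,1],
    [16,-30,0,0,0,0.0234,1],
    [16,-30,0,0,0,0.0234,1],
    [16,-30,0,0,0,0.0234,1],
    [16,-30,0,0,0,0.0234,1],
    [16,-30,0,0,0,0.0234,1]
  ],
  "force": 20
}}

```text
clock: 2.1
tool_pos: [0.5321, -0.0134, 0.2385]
eef_rot: [-0.061, 0.998, 0.0, -0.0]
contact_force: [0.1, 0.2, 0.4]
opening: 0.009
finger_force: 0.0
```

Emit:
{"name": "step_arm", "arguments": {
  "series": [
    [1.5,0,-30,0,0,0,1],
    [1.5,0,-30,0,0,0,1],
    [1,0,-30,0,0,0,1],
    [1,0,-30,0,0,0,1],
    [0,0,-25,0,0,0,1],
    [0,0,-19,0,0,0,1],
    [0,0,0,0,0,0,1],
    [0,0,0,0,0,0,1]
  ]
}}

```text
clock: 2.9
tool_pos: [0.5367, -0.0119, 0.0748]
eef_rot: [-0.061, 0.998, 0.0, -0.0]
contact_force: [-0.1, -0.4, -0.5]
opening: 0.003
finger_force: 0.0
```

```bash
python3 - <<'E'
from h import *
for n,(a,b,c,e) in(("top",(140,250,196,316)),("scene",(145,255,215,345))):
    p,d=r.snapshot(n);np.save(n+"1.npy",d);p=p[a:b,c:e];cv2.imwrite(f"pics/{n}1.png",cv2.resize(p,None,fx=3,fy=3,interpolation=cv2.INTER_CUBIC))
a,b=[cv2.imread(f"pics/{n}1.png") for n in("top","scene")]
h=max(a.shape[0],b.shape[0]);pad=lambda x:cv2.copyMakeBorder(x,0,h-x.shape[0],0,0,0)
cv2.imwrite("pics/both1.png",np.hstack([pad(a),pad(b)]))
E
```

```text
(no output)
```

View pics/both1.png

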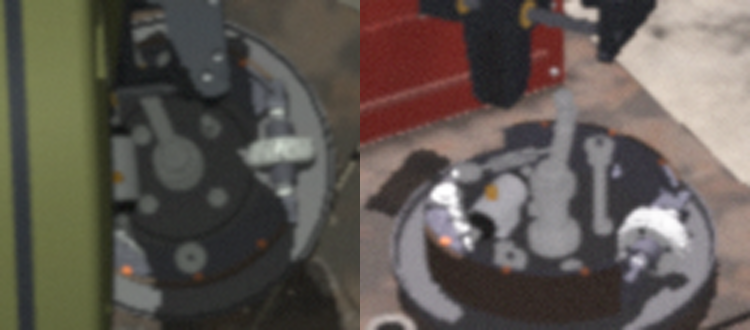

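The scene view (right half, about (500,100)) shows the shut fingers on the +y side of the peg at (565,95), level with it and clear of it. I'll push along the arc to about 6° short of the stop.

Emit:
{"name": "step_arm", "arguments": {
  "series": [
    [1.3,-9,0,0,0,0,1],
    [0,-9,0,0,0,0,1],
    [1.7,-4.5,0,0,0,0,1],
    [1.7,-4.5,0,0,0,0,1],
    [0.8,-4.5,0,0,0,0,1],
    [0.8,-4.5,0,0,0,0,1],
    [0,-4.5,0,0,0,0,1],
    [0,-4.5,0,0,0,0,1],
    [-0.8,-4.5,0,0,0,0,1],
    [-0.8,-4.5,0,0,0,0,1],
    [0,0,0,0,0,0,1]
  ]
}}

```text
clock: 4.1
tool_pos: [0.541, -0.0672, 0.0746]
eef_rot: [-0.06, 0.998, -0.0, -0.001]
contact_force: [-0.8, 0.0, 0.2]
opening: 0.007
finger_force: 0.0
```

Emit:
{"name": "step_arm", "arguments": {
  "series": [
    [-0.7,-2,0,0,0,0,1],
    [-0.7,-2,0,0,0,0,1],
    [0,0,0,0,0,0,1]
  ]
}}

```text
clock: 4.4
tool_pos: [0.54, -0.0702, 0.0747]
eef_rot: [-0.061, 0.998, -0.0, -0.0]
contact_force: [0.7, -0.3, 0.2]
opening: 0.006
finger_force: 0.1
```

Emit:
{"name": "step_arm", "arguments": {
  "series": [
    [-0.3,-1,0,0,0,0,1],
    [0,0,0,0,0,0,1]
  ]
}}

```text
clock: 4.6
tool_pos: [0.5398, -0.0709, 0.0748]
eef_rot: [-0.061, 0.998, 0.0, -0.0]
contact_force: [1.2, 0.6, 0.5]
opening: 0.003
finger_force: 0.2
```

Emit:
{"name": "step_arm", "arguments": {
  "series": [
    [-0.4,-1,0,0,0,0,1],
    [0,0,0,0,0,0,1]
  ]
}}

```text
clock: 4.8
tool_pos: [0.5394, -0.072, 0.0747]
eef_rot: [-0.061, 0.998, 0.0, -0.0]
contact_force: [1.5, 0.6, 0.3]
opening: 0.003
finger_force: 0.3
```

Emit:
{"name": "step_arm", "arguments": {
  "series": [
    [-0.4,-1,0,0,0,0,1],
    [0,0,0,0,0,0,1]
  ]
}}

```text
clock: 5.0
tool_pos: [0.539, -0.0731, 0.0747]
eef_rot: [-0.061, 0.998, 0.0, 0.0]
contact_force: [0.8, 1.7, 0.4]
opening: 0.004
finger_force: 0.3
```

Emit:
{"name": "step_arm", "arguments": {
  "series": [
    [-0.4,-1,0,0,0,0,1],
    [0,0,0,0,0,0,1]
  ]
}}

```text
clock: 5.2
tool_pos: [0.539, -0.0733, 0.0748]
eef_rot: [-0.061, 0.998, 0.0, 0.0]
contact_force: [1.2, 2.2, 0.5]
opening: 0.004
finger_force: 1.0
```

Emit:
{"name": "step_arm", "arguments": {
  "series": [
    [-0.4,-1,0,0,0,0,1],
    [0,0,0,0,0,0,1]
  ]
}}

```text
clock: 5.4
tool_pos: [0.5389, -0.0735, 0.0749]
eef_rot: [-0.062, 0.998, 0.001, 0.001]
contact_force: [2.2, 4.8, -1.2]
opening: 0.001
finger_force: 2.1
```

Emit:
{"name": "step_arm", "arguments": {
  "series": [
    [-0.4,-1,0,0,0,0,1],
    [0,0,0,0,0,0,1],
    [0,0,0,0,0,0,1]
  ]
}}

```text
clock: 5.7
tool_pos: [0.5389, -0.0737, 0.0749]
eef_rot: [-0.062, 0.998, 0.002, 0.001]
contact_force: [2.1, 5.4, -1.3]
opening: 0.006
finger_force: 2.9
```

Emit:
{"name": "step_arm", "arguments": {
  "series": [
    [0,8,0,0,0,0,1],
    [0,12,0,0,0,0,1],
    [0,0,20,0,0,0,1],
    [0,0,40,0,0,0,1],
    [0,20,40,0,0,0,1],
    [0,40,40,0,0,0,1],
    [0,45,30,0,0,0,1],
    [-10,45,10,0,0,0,1],
    [-10,45,0,0,0,0,1],
    [0,0,0,0,0,0,1]
  ]
}}

```text
clock: 6.7
tool_pos: [0.5153, 0.1396, 0.2489]
eef_rot: [-0.067, 0.998, 0.002, 0.0]
contact_force: [0.4, 0.3, -0.8]
opening: 0.004
finger_force: 0.0
```

```bash
cat > av.py <<'E'
from h import *
import sys
def grab(tag,N=6):
    for n in("top","scene"):
        L=[r.snapshot(n) for _ in range(N)]
        np.save(f"{n}_{tag}.npy",np.mean([l[0].astype(np.float32) for l in L],0))
        dd=np.array([l[1] for l in L]);np.save(f"{n}_{tag}_d.npy",np.median(dd,0))
E
python3 - <<'E'
from av import *
grab("a")
p=np.load("top_a.npy")[140:250,196:316].clip(0,255).astype(np.uint8);p=cv2.resize(p,None,fx=5,fy=5,interpolation=cv2.INTER_CUBIC)
cv2.imwrite("pics/topa.png",p)
E
```

```text
(no output)
```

View pics/topa.png

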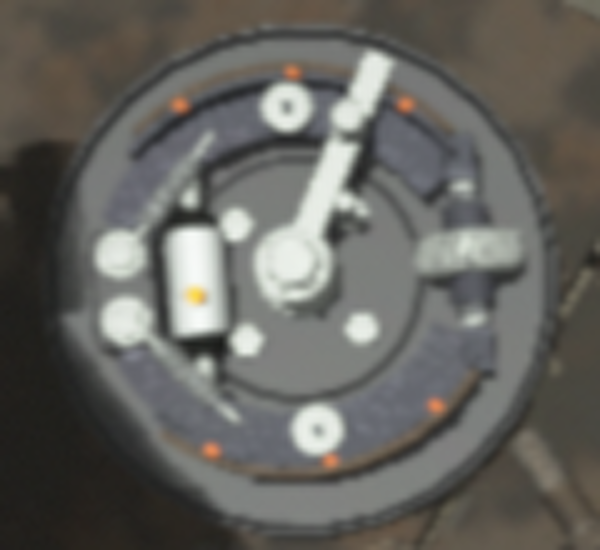

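The arm now lies against its stop pin (arm end at (375,62), pin at (350,208)). Next I'll unwrap both views about the axle to read the lining radius beside the arm's end.

```bash
cat > pol.py <<'E'
from h import *
A=np.array([.494,-.0757]);W0=np.deg2rad(-83.)
def unwrap(n,tag,z,a0=30,a1=100,r0=60,r1=95,da=.25,dr=.1):
    im=np.load(f"{n}_{tag}.npy");R,Th=np.meshgrid(np.arange(r0,r1,dr)/1e3,W0+np.deg2rad(np.arange(a0,a1,da)),indexing="ij")
    X=np.stack([A[0]+R*np.cos(Th),A[1]+R*np.sin(Th),np.full_like(R,z)],-1).reshape(-1,3)
    c=r.get_calibration(n);K=np.array(c["intrinsics"],float);D=np.array(c["dist_coeffs"],float);P=np.linalg.inv(np.array(c["pose"]))
    p=X@P[:3,:3].T+P[:3,3];p[:,1:]*=-1
    q=cv2.projectPoints(p,np.zeros(3),np.zeros(3),K,D)[0].reshape(*R.shape,2).astype(np.float32)
    return cv2.remap(im,q[...,0],q[...,1],cv2.INTER_CUBIC)
E
python3 - <<'E'
from pol import *
o=[]
for n in("top","scene"):
    for z in(.055,.064):
        u=unwrap(n,"a",z)[::-1];u=(u*1.5).clip(0,255).astype(np.uint8).copy()
        u=cv2.resize(u,(390,290))
        for rr in(70,75,80,85):
            y=int(290*(95-rr)/35);cv2.line(u,(0,y),(8,y),(0,255,0),1);cv2.putText(u,str(rr),(10,y+4),0,.35,(0,255,0))
        for aa in range(40,100,10): cv2.line(u,(int(390*(aa-30)/70),289),(int(390*(aa-30)/70),280),(0,255,0),1)
        o.append(u)
cv2.imwrite("pics/pola.png",np.vstack([np.hstack(o[:2]),np.hstack(o[2:])]))
E
```

```text
(no output)
```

View pics/pola.png

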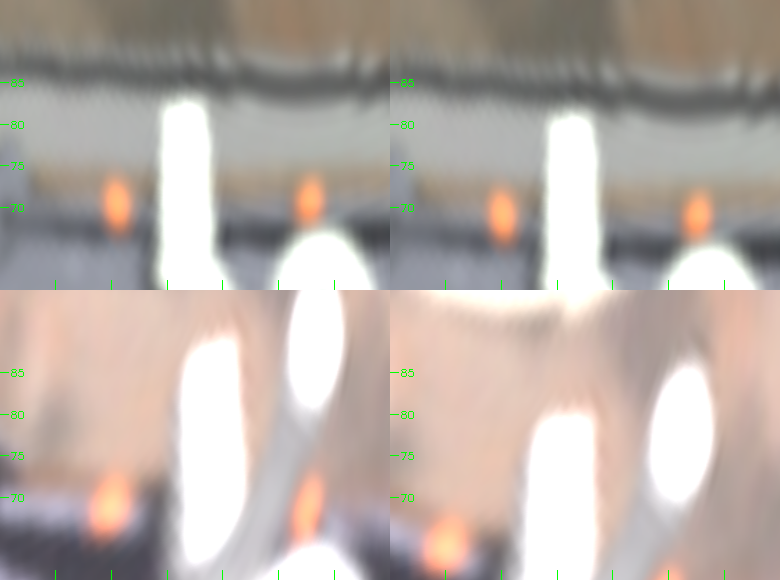

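In the unwrapped views the arm's end reads about 81 mm at 62° (top, z=64) and the lining edge about 74 mm, so the deficit is near 7–8 mm. The rivets at 50° and 85° are good markers to track. Now over to the wheel.

Emit:
{"name": "step_arm", "arguments": {
  "series": [
    [-2,-35,0,0,0,0,1],
    [-2,-35,0,0,0,0,1],
    [-2,-35,0,0,0,0,1],
    [-2,-35,0,0,0,0,1],
    [-2,-35,-10,0,0,0,1],
    [-2,-35,-25,0,0,0,1],
    [-2,-35,-35,0,0,0,1],
    [-1,-19,-40,0,0,0,1],
    [0,0,-40,0,0,0,1],
    [0,0,-25,0,0,0,1],
    [0,0,0,0,0,0,1]
  ]
}}

```text
clock: 8.4
tool_pos: [0.5008, -0.1328, 0.0701]
eef_rot: [-0.061, 0.998, 0.001, -0.003]
contact_force: [-0.6, 0.3, -0.1]
opening: 0.008
finger_force: 0.0
```

Emit:
{"name": "step_arm", "arguments": {
  "series": [
    [-1,8,-3,0,0,0,1],
    [0,0,-3,0,0,0,1],
    [0,0,-3,0,0,0,1],
    [0,0,-2,0,0,0,1],
    [0,0,0,0,0,0,1]
  ]
}}

```text
clock: 8.9
tool_pos: [0.502, -0.1252, 0.0621]
eef_rot: [-0.061, 0.998, -0.0, 0.0]
contact_force: [0.7, -0.1, -0.6]
opening: 0.009
finger_force: 0.0
```

Emit:
{"name": "step_arm", "arguments": {
  "series": [
    [0,0,-2,0,0,0,1],
    [0,0,0,0,0,0,1]
  ]
}}

```text
clock: 9.1
tool_pos: [0.5022, -0.1253, 0.0602]
eef_rot: [-0.061, 0.998, -0.0, 0.0]
contact_force: [-0.4, -0.2, 4.1]
opening: 0.007
finger_force: 1.8
```

Emit:
{"name": "step_arm", "arguments": {
  "series": [
    [0,0,-2,0,0,0,1],
    [0,0,0,0,0,0,1]
  ]
}}

```text
clock: 9.3
tool_pos: [0.5022, -0.1249, 0.0596]
eef_rot: [-0.061, 0.998, -0.0, 0.001]
contact_force: [-3.0, 0.7, 18.4]
opening: 0.009
finger_force: 9.5
```

Emit:
{"name": "step_arm", "arguments": {
  "series": [
    [0.4,-3,0,0,0,0,1],
    [0.4,-3,0,0,0,0,1],
    [0.4,-3,0,0,0,0,1],
    [0.3,-3,0,0,0,0,1],
    [0,0,0,0,0,0,1]
  ]
}}

```text
clock: 9.8
tool_pos: [0.5037, -0.1375, 0.06]
eef_rot: [-0.061, 0.998, -0.001, 0.001]
contact_force: [-2.8, 1.2, 22.2]
opening: 0.006
finger_force: 11.2
```

Emit:
{"name": "step_arm", "arguments": {
  "series": [
    [0.4,-3,0,0,0,0,1],
    [0.4,-3,0,0,0,0,1],
    [0.4,-3,0,0,0,0,1],
    [0.4,-3,0,0,0,0,1],
    [0,0,0,0,0,0,1]
  ]
}}

```text
clock: 10.3
tool_pos: [0.5052, -0.1504, 0.0588]
eef_rot: [-0.06, 0.998, -0.001, 0.001]
contact_force: [-1.2, -1.8, 9.1]
opening: 0.007
finger_force: 4.8
```

```bash
cat > riv.py <<'E'
from pol import *
def riv(im,n):
    b,g,rr=[im[...,i].astype(float) for i in range(3)]
    w=np.clip(rr-g-40,0,None)*(rr-b>60);out=[]
    m=(w>0).astype(np.uint8);k,l,s,c=cv2.connectedComponentsWithStats(m)
    for i in range(1,k):
        if s[i,4]<4: continue
        v,u=np.nonzero(l==i);ww=w[v,u];u0=(u*ww).sum()/ww.sum();v0=(v*ww).sum()/ww.sum()
        X=ray(n,u0,v0,.055)[:2]-A;R=np.hypot(*X)*1e3
        if 60<R<90: out.append((round(np.rad2deg((np.arctan2(X[1],X[0])-W0))%360,1),round(R,2),int(s[i,4])))
    return sorted(out)
E
python3 - <<'E'
from riv import *
for n in("top","scene"): print(n,riv(np.load(n+"_a.npy"),n))
for n in("scene","top"): print(n,riv(r.snapshot(n)[0],n))
E
```

```text
top [(np.float64(50.8), np.float64(70.21), 6), (np.float64(85.5), np.float64(70.43), 7), (np.float64(119.3), np.float64(72.1), 6), (np.float64(239.2), np.float64(70.19), 8), (np.float64(274.3), np.float64(68.18), 6), (np.float64(309.7), np.float64(68.65), 7)]
scene [(np.float64(49.7), np.float64(68.87), 10), (np.float64(85.1), np.float64(68.26), 4), (np.float64(120.0), np.float64(70.11), 6), (np.float64(240.0), np.float64(72.35), 9), (np.float64(274.4), np.float64(72.11), 5), (np.float64(308.9), np.float64(71.28), 8)]
scene [(np.float64(120.5), np.float64(71.4), 8), (np.float64(240.1), np.float64(73.23), 9), (np.float64(273.6), np.float64(73.48), 5), (np.float64(306.7), np.float64(72.3), 8)]
top [(np.float64(86.4), np.float64(71.64), 5), (np.float64(119.9), np.float64(73.02), 7), (np.float64(238.6), np.float64(71.33), 8)]
```

One stroke moved the lining out about 1.1 mm, in the right direction. More strokes follow.

Emit:
{"name": "step_arm", "arguments": {
  "series": [
    [0,0,8,0,0,0,1],
    [-1.4,12,0,0,0,0,1],
    [-1.4,12,0,0,0,0,1],
    [0,0,-4,0,0,0,1],
    [0,0,-4,0,0,0,1],
    [0,0,0,0,0,0,1],
    [0.4,-3.2,0,0,0,0,1],
    [0.4,-3.2,0,0,0,0,1],
    [0.4,-3.2,0,0,0,0,1],
    [0.4,-3.2,0,0,0,0,1],
    [0.4,-3.2,0,0,0,0,1],
    [0.4,-3,0,0,0,0,1],
    [0.4,-3,0,0,0,0,1],
    [0,0,0,0,0,0,1]
  ]
}}

```text
clock: 11.8
tool_pos: [0.5054, -0.149, 0.0591]
eef_rot: [-0.06, 0.998, -0.002, 0.001]
contact_force: [-1.2, -3.5, 16.1]
opening: 0.003
finger_force: 8.1
```

Emit:
{"name": "step_arm", "arguments": {
  "series": [
    [0,0,8,0,0,0,1],
    [-1.4,11,0,0,0,0,1],
    [-1.4,11,0,0,0,0,1],
    [0,0,-4,0,0,0,1],
    [0,0,-4,0,0,0,1],
    [0,0,0,0,0,0,1],
    [0.4,-3.2,0,0,0,0,1],
    [0.4,-3.2,0,0,0,0,1],
    [0.4,-3.2,0,0,0,0,1],
    [0.4,-3.2,0,0,0,0,1],
    [0.4,-3.2,0,0,0,0,1],
    [0.4,-3,0,0,0,0,1],
    [0.4,-3,0,0,0,0,1],
    [0,0,0,0,0,0,1]
  ]
}}

```text
clock: 13.2
tool_pos: [0.5053, -0.1491, 0.059]
eef_rot: [-0.06, 0.998, -0.002, 0.001]
contact_force: [-1.3, -3.7, 15.9]
opening: 0.006
finger_force: 8.4
```

```bash
python3 - <<'E'
from riv import *
print(r.get_state()["tool_pos"])
for n in("scene","top"): print(n,[tuple(map(float,x[:2])) for x in riv(r.snapshot(n)[0],n)])
E
```

```text
[ 0.50528632 -0.14908369  0.05902908]
scene [(121.5, 73.06), (238.6, 75.61), (271.5, 76.4), (303.4, 74.98)]
top [(88.5, 74.8), (120.8, 75.41), (237.6, 73.43)]
```

Emit:
{"name": "step_arm", "arguments": {
  "series": [
    [0,0,8,0,0,0,1],
    [-1.4,11,0,0,0,0,1],
    [-1.4,11,0,0,0,0,1],
    [0,0,-4,0,0,0,1],
    [0,0,-4,0,0,0,1],
    [0,0,0,0,0,0,1],
    [0.4,-3.2,0,0,0,0,1],
    [0.4,-3.2,0,0,0,0,1],
    [0.4,-3.2,0,0,0,0,1],
    [0.4,-3.2,0,0,0,0,1],
    [0.4,-3.2,0,0,0,0,1],
    [0.4,-3,0,0,0,0,1],
    [0.4,-3,0,0,0,0,1],
    [0,0,0,0,0,0,1]
  ]
}}

```text
clock: 14.7
tool_pos: [0.5053, -0.1491, 0.059]
eef_rot: [-0.06, 0.998, -0.002, 0.001]
contact_force: [-1.1, -3.0, 17.1]
opening: 0.005
finger_force: 8.4
```

Emit:
{"name": "step_arm", "arguments": {
  "series": [
    [0,0,8,0,0,0,1],
    [-1.4,11,0,0,0,0,1],
    [-1.4,11,0,0,0,0,1],
    [0,0,-4,0,0,0,1],
    [0,0,-4,0,0,0,1],
    [0,0,0,0,0,0,1],
    [0.4,-3.2,0,0,0,0,1],
    [0.4,-3.2,0,0,0,0,1],
    [0.4,-3.2,0,0,0,0,1],
    [0.4,-3.2,0,0,0,0,1],
    [0.4,-3.2,0,0,0,0,1],
    [0.4,-3,0,0,0,0,1],
    [0.4,-3,0,0,0,0,1],
    [0,0,0,0,0,0,1]
  ]
}}

```text
clock: 16.1
tool_pos: [0.5053, -0.1491, 0.059]
eef_rot: [-0.06, 0.998, -0.002, 0.0]
contact_force: [-1.8, -2.9, 16.3]
opening: 0.005
finger_force: 8.4
```

Emit:
{"name": "step_arm", "arguments": {
  "series": [
    [0,0,10,0,0,0,1],
    [0,0,40,0,0,0,1],
    [0,0,45,0,0,0,1],
    [0,30,45,0,0,0,1],
    [0,40,30,0,0,0,1],
    [0,45,0,0,0,0,1],
    [0,45,0,0,0,0,1],
    [0,45,0,0,0,0,1],
    [0,45,0,0,0,0,1],
    [0,40,0,0,0,0,1],
    [0,0,0,0,0,0,1]
  ]
}}

```text
clock: 17.2
tool_pos: [0.504, 0.1487, 0.2245]
eef_rot: [-0.066, 0.998, 0.003, 0.0]
contact_force: [0.2, -0.2, -0.5]
opening: 0.008
finger_force: 0.0
```

```bash
cat > look.py <<'E'
from riv import *
from av import grab
import sys
tag=sys.argv[1]
if len(sys.argv)<3: grab(tag)
for n in("top","scene"): print(n,[tuple(map(float,x[:2])) for x in riv(np.load(f"{n}_{tag}.npy"),n)])
o=[]
for n in("top","scene"):
    for z in(.055,.064):
        u=unwrap(n,tag,z,40,90,68,90)[::-1];u=(u*(1.5 if n=="top" else 1.1)).clip(0,255).astype(np.uint8).copy()
        u=cv2.resize(u,(390,290))
        for rr in(70,75,80,85):
            y=int(290*(90-rr)/22);cv2.line(u,(0,y),(8,y),(0,255,0),1);cv2.putText(u,str(rr),(10,y+4),0,.35,(0,255,0))
        for aa in range(50,90,10): cv2.line(u,(int(390*(aa-40)/50),289),(int(390*(aa-40)/50),280),(0,255,0),1)
        o.append(u)
cv2.imwrite(f"pics/pol{tag}.png",np.vstack([np.hstack(o[:2]),np.hstack(o[2:])]))
E
python3 look.py b
```

```text
top [(90.8, 77.48), (122.1, 77.41), (236.6, 75.51), (268.5, 75.76), (300.5, 75.02)]
scene [(90.6, 75.45), (122.7, 75.59), (237.6, 77.47), (269.0, 79.02), (300.0, 77.33)]
```

View pics/polb.png

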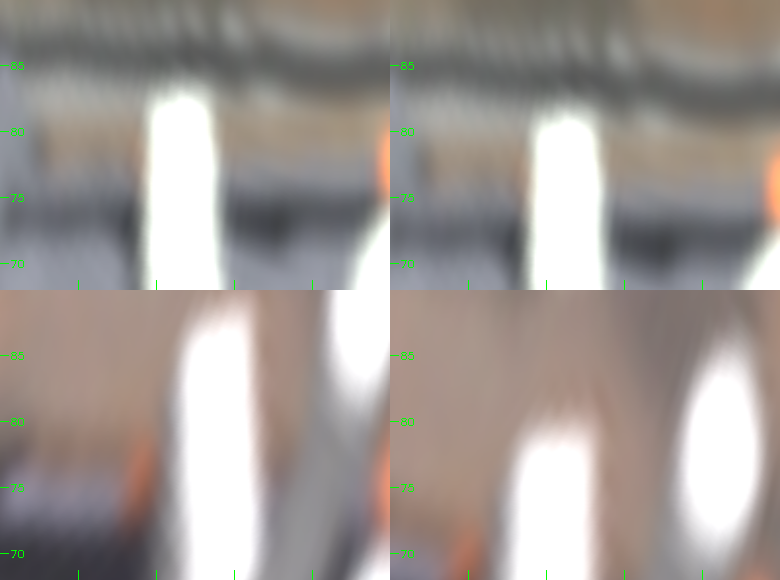

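In the top unwraps the brown lining now ends near 80.5–81 mm (z=55) and the arm's end is near 81.3 mm (z=64), so it is almost there. I'll take the edges numerically.

```bash
cat > edge.py <<'E'
from pol import *
def half(pr,rr,lo,hi):
    # outermost falling half-level crossing between inner plateau and outer plateau
    s=pr[(rr>lo)&(rr<hi)];x=rr[(rr>lo)&(rr<hi)];i=np.argmax(s);t=s[i:];b=np.min(t);l=(s[i]+b)/2
    j=np.argmax(t<l);return round(float(x[i+j]),2),round(float(s[i]),1),round(float(b),1)
def run(tag,lo,hi,n="top"):
    rr=np.arange(60,95,.1);aa=np.arange(30,100,.25)
    a=unwrap(n,tag,.064);L=unwrap(n,tag,.055)
    g=a.mean(2)[:,(aa>60.5)&(aa<64)].mean(1);print(tag,"tip",half(g,rr,70,88))
    c=L[...,2]-L[...,0]
    for p,q in((46,49),(49,52),(52,55),(71,74),(74,77),(77,80)):
        f=c[:,(aa>p)&(aa<q)].mean(1);print((p+q)/2,half(f,rr,lo,hi),end=" ")
    print()
run("a",70,80);run("b",76,85)
rr=np.arange(60,95,.1);aa=np.arange(30,100,.25)
L=unwrap("top","b",.055);f=(L[...,2]-L[...,0])[:,(aa>71)&(aa<78)].mean(1);print(np.c_[rr,f].round(1)[140:270:8].tolist())
E
python3 edge.py
```

```text
a tip (81.2, 229.8, 63.1)
47.5 (74.5, 29.2, 0.2) 50.5 (73.0, 115.0, -0.7) 53.5 (73.6, 47.5, -0.7) 72.5 (74.9, 21.3, -0.0) 75.5 (74.8, 20.6, 0.1) 78.5 (75.1, 19.5, 0.2) 
b tip (81.2, 229.1, 62.5)
47.5 (81.4, 17.3, 0.0) 50.5 (81.5, 18.4, -0.7) 53.5 (81.6, 18.8, -0.9) 72.5 (82.0, 19.9, 0.3) 75.5 (81.9, 20.5, 0.1) 78.5 (82.2, 20.3, 0.3) 
[[74.0, -4.8], [74.8, -5.4], [75.6, -5.1], [76.4, -3.3], [77.2, 2.0], [78.0, 9.4], [78.8, 16.2], [79.6, 20.0], [80.4, 19.4], [81.2, 15.4], [82.0, 9.8], [82.8, 5.2], [83.6, 2.4], [84.4, 0.7], [85.2, 0.1], [86.0, 0.7], [86.8, 2.1]]
```

Vision puts the lining within about 0.5 mm of flush. To settle it, I'll gently feel the arm's end and then the lining with the same finger face. The tool turns so that its side face is square to the arm.

Emit:
{"name": "step_arm", "arguments": {
  "series": [
    [8,-30,0,0,0,-0.05,1],
    [8,-30,0,0,0,-0.05,1],
    [8,-30,0,0,0,-0.05,1],
    [10,-30,0,0,0,-0.05,1],
    [10,-30,0,0,0,-0.05,1],
    [10,-30,0,0,0,-0.05,1],
    [10,-30,0,0,0,-0.05,1],
    [10,-30,0,0,0,-0.05,1],
    [10,-21,0,0,0,-0.05,1],
    [0,0,-30,0,0,-0.04,1],
    [0,0,-40,0,0,0,1],
    [0,0,-40,0,0,0,1],
    [0,0,-30,0,0,0,1],
    [0,0,0,0,0,0,1],
    [0,0,0,0,0,0,1]
  ]
}}

```text
clock: 19.3
tool_pos: [0.5891, -0.1203, 0.0847]
eef_rot: [0.183, 0.983, 0.0, -0.0]
contact_force: [1.0, 0.3, 0.4]
opening: 0.006
finger_force: 0.0
```

Emit:
{"name": "step_arm", "arguments": {
  "series": [
    [2.7,7.1,-14,0,0,0,1],
    [0,0,-14,0,0,0,1],
    [-4.7,1.8,0,0,0,0,1],
    [-4.7,1.8,0,0,0,0,1],
    [-1.9,0.7,0,0,0,0,1],
    [0,0,0,0,0,0,1],
    [0,0,0,0,0,0,1]
  ]
}}

```text
clock: 20.0
tool_pos: [0.5806, -0.109, 0.0569]
eef_rot: [0.183, 0.983, 0.0, 0.0]
contact_force: [-0.2, 0.0, 0.5]
opening: 0.006
finger_force: 0.0
```

Emit:
{"name": "step_arm", "arguments": {
  "series": [
    [-0.9,0.36,0,0,0,0,1],
    [0,0,0,0,0,0,1]
  ]
}}

```text
clock: 20.2
tool_pos: [0.5795, -0.1086, 0.0566]
eef_rot: [0.183, 0.983, 0.0, 0.0]
contact_force: [-0.4, -0.8, -0.4]
opening: 0.004
finger_force: 0.0
```

Emit:
{"name": "step_arm", "arguments": {
  "series": [
    [-0.9,0.36,0,0,0,0,1],
    [0,0,0,0,0,0,1]
  ]
}}

```text
clock: 20.4
tool_pos: [0.5784, -0.1081, 0.0564]
eef_rot: [0.183, 0.983, 0.0, -0.0]
contact_force: [-0.9, -0.0, 0.9]
opening: 0.004
finger_force: 0.0
```

Emit:
{"name": "step_arm", "arguments": {
  "series": [
    [-0.9,0.36,0,0,0,0,1],
    [0,0,0,0,0,0,1]
  ]
}}

```text
clock: 20.6
tool_pos: [0.5776, -0.1078, 0.0565]
eef_rot: [0.183, 0.983, 0.0, 0.0]
contact_force: [0.4, 0.2, -0.2]
opening: 0.002
finger_force: 0.0
```

Emit:
{"name": "step_arm", "arguments": {
  "series": [
    [-0.9,0.36,0,0,0,0,1],
    [0,0,0,0,0,0,1]
  ]
}}

```text
clock: 20.8
tool_pos: [0.5775, -0.1078, 0.0565]
eef_rot: [0.183, 0.983, 0.0, 0.001]
contact_force: [2.9, -1.1, -1.9]
opening: 0.004
finger_force: 1.2
```

Emit:
{"name": "step_arm", "arguments": {
  "series": [
    [-0.9,0.36,0,0,0,0,1],
    [0,0,0,0,0,0,1]
  ]
}}

```text
clock: 21.0
tool_pos: [0.5775, -0.1077, 0.0566]
eef_rot: [0.183, 0.983, 0.0, 0.002]
contact_force: [4.3, -2.3, -2.4]
opening: 0.004
finger_force: 2.5
```

Emit:
{"name": "step_arm", "arguments": {
  "series": [
    [-0.9,0.36,0,0,0,0,1],
    [0,0,0,0,0,0,1]
  ]
}}

```text
clock: 21.2
tool_pos: [0.5775, -0.1076, 0.0567]
eef_rot: [0.183, 0.983, 0.0, 0.003]
contact_force: [6.1, -2.8, -3.1]
opening: 0.003
finger_force: 3.3
```

Emit:
{"name": "step_arm", "arguments": {
  "series": [
    [6.5,-2.5,0,0,0,0,1],
    [0,0,-12,0,0,0,1],
    [-1.9,0.72,0,0,0,0,1],
    [-0.9,0.36,0,0,0,0,1],
    [0,0,0,0,0,0,1]
  ]
}}

```text
clock: 21.7
tool_pos: [0.5794, -0.1082, 0.0443]
eef_rot: [0.183, 0.983, 0.0, 0.001]
contact_force: [4.6, -0.8, -3.4]
opening: 0.005
finger_force: 2.3
```

Emit:
{"name": "step_arm", "arguments": {
  "series": [
    [-0.9,0.36,0,0,0,0,1],
    [0,0,0,0,0,0,1]
  ]
}}

```text
clock: 21.9
tool_pos: [0.5794, -0.1082, 0.0446]
eef_rot: [0.183, 0.983, 0.0, 0.002]
contact_force: [5.9, -2.3, -5.4]
opening: 0.005
finger_force: 3.2
```

Emit:
{"name": "step_arm", "arguments": {
  "series": [
    [-0.9,0.36,0,0,0,0,1],
    [0,0,0,0,0,0,1]
  ]
}}

```text
clock: 22.1
tool_pos: [0.5793, -0.1081, 0.0447]
eef_rot: [0.183, 0.983, 0.0, 0.003]
contact_force: [7.1, -3.0, -7.7]
opening: 0.005
finger_force: 3.9
```

Emit:
{"name": "step_arm", "arguments": {
  "series": [
    [-0.9,0.36,0,0,0,0,1],
    [0,0,0,0,0,0,1]
  ]
}}

```text
clock: 22.3
tool_pos: [0.5793, -0.1081, 0.0448]
eef_rot: [0.183, 0.983, 0.0, 0.004]
contact_force: [9.0, -2.9, -8.2]
opening: 0.007
finger_force: 4.7
```

At the lower height it touches 1.8 mm further out, but finger taper could contribute to that. For a fair comparison I'll feel the lining alone at 82°, with the same height on the finger.

Emit:
{"name": "step_arm", "arguments": {
  "series": [
    [12,-4.6,0,0,0,0,1],
    [2,10.5,1,0,0,0.117,1],
    [2,10.5,1,0,0,0.116,1],
    [1,10.6,1,0,0,0.116,1],
    [0,0,0,0,0,0,1],
    [0,0,0,0,0,0,1]
  ]
}}

```text
clock: 22.9
tool_pos: [0.5918, -0.08, 0.0473]
eef_rot: [0.01, 1.0, -0.0, -0.001]
contact_force: [-0.1, -0.5, 0.4]
opening: 0.008
finger_force: 0.0
```

Emit:
{"name": "step_arm", "arguments": {
  "series": [
    [-3,2,0,0,0,0,1],
    [-2,0,0,0,0,0,1],
    [0,0,0,0,0,0,1]
  ]
}}

```text
clock: 23.2
tool_pos: [0.5871, -0.0785, 0.0474]
eef_rot: [0.01, 1.0, -0.0, -0.001]
contact_force: [0.4, -0.3, -0.3]
opening: 0.006
finger_force: 0.0
```

Emit:
{"name": "step_arm", "arguments": {
  "series": [
    [-1,0,0,0,0,0,1],
    [0,0,0,0,0,0,1]
  ]
}}

```text
clock: 23.4
tool_pos: [0.5868, -0.0783, 0.0474]
eef_rot: [0.01, 1.0, -0.0, -0.0]
contact_force: [-0.2, -0.2, 1.1]
opening: 0.003
finger_force: 0.0
```

Emit:
{"name": "step_arm", "arguments": {
  "series": [
    [-1,0,0,0,0,0,1],
    [0,0,0,0,0,0,1]
  ]
}}

```text
clock: 23.6
tool_pos: [0.5865, -0.0781, 0.0475]
eef_rot: [0.009, 1.0, 0.0, 0.001]
contact_force: [1.7, -0.5, -1.1]
opening: 0.005
finger_force: 0.6
```

Emit:
{"name": "step_arm", "arguments": {
  "series": [
    [-1,0,0,0,0,0,1],
    [0,0,0,0,0,0,1]
  ]
}}

```text
clock: 23.8
tool_pos: [0.5863, -0.0782, 0.0476]
eef_rot: [0.01, 1.0, 0.0, 0.001]
contact_force: [2.9, -0.5, -3.1]
opening: 0.007
finger_force: 1.9
```

Emit:
{"name": "step_arm", "arguments": {
  "series": [
    [-1,0,0,0,0,0,1],
    [0,0,0,0,0,0,1]
  ]
}}

```text
clock: 24.0
tool_pos: [0.5861, -0.0782, 0.0477]
eef_rot: [0.01, 1.0, 0.0, 0.002]
contact_force: [6.1, -0.5, -3.3]
opening: 0.005
finger_force: 2.8
```

The feel test gives 1.8–2.8 mm over, depending on angle. That conflicts with the travel so far: the start deficit was at least 6 mm and the rivets moved about 6.4 mm. A surface built of facets could explain it. I'll clear the view and measure the edges properly with a blurred-edge fit.

Emit:
{"name": "step_arm", "arguments": {
  "series": [
    [12,0,0,0,0,0,1],
    [5,0,30,0,0,0,1],
    [0,0,40,0,0,0,1],
    [0,20,45,0,0,0,1],
    [-10,40,45,0,0,0,1],
    [-10,45,20,0,0,0,1],
    [-10,45,0,0,0,0,1],
    [-20,45,0,0,0,0,1],
    [-20,30,0,0,0,0,1],
    [0,0,0,0,0,0,1]
  ]
}}

```text
clock: 25.0
tool_pos: [0.5281, 0.1457, 0.2194]
eef_rot: [0.004, 1.0, 0.001, -0.002]
contact_force: [0.6, -0.7, -0.5]
opening: 0.002
finger_force: 0.0
```

```bash
cat > fit.py <<'E'
from pol import *
from scipy.optimize import curve_fit
from scipy.special import erf
import sys
rr=np.arange(60,95,.1);aa=np.arange(30,100,.25)
st=lambda x,e,s:.5*(1+erf((x-e)/(s*2**.5)))
def run(tag,guess):
    a=unwrap("top",tag,.064);L=unwrap("top",tag,.055)
    m=(rr>75)&(rr<83.2);f=lambda x,A0,B,e,s:A0+(B-A0)*st(x,e,s)
    S=[]
    for ch in(0,1,2):
        y=a[...,ch][:,(aa>60.5)&(aa<64)].mean(1)[m];p,_=curve_fit(f,rr[m],y,[230,110,81,1]);S.append(p);print(tag,"tip",ch,p.round(2))
    s=abs(np.mean([p[3] for p in S]))
    m=(rr>guess-7)&(rr<guess+3)
    for lo,hi in((42,47),(46,50),(53,56),(70,74),(73,77),(75,80)):
        y=(L[...,2]-L[...,0])[:,(aa>lo)&(aa<hi)].mean(1)[m]
        g=lambda x,c1,c2,c3,e1,th:c1+(c2-c1)*st(x,e1,s)+(c3-c2)*st(x,e1+th,s)
        try:
            p,_=curve_fit(g,rr[m],y,[-5,22,0,guess-4,4]);q=y-g(rr[m],*p);print((lo+hi)/2,"edge",round(p[3]+p[4],2),"th",round(p[4],2),p[:3].round(1),"rms",q.std().round(2))
        except Exception as e: print(lo,"fail")
for t,g in zip(sys.argv[1::2],sys.argv[2::2]): run(t,float(g))
E
python3 look.py c; python3 fit.py a 75 b 81.5 c 81.5; python3 -c "
from plant import r;print(r.get_state()['clock'])"
```

```text
top [(90.8, 77.47), (122.1, 77.42), (236.6, 75.52), (268.5, 75.76), (300.5, 75.04)]
scene [(90.6, 75.45), (122.7, 75.63), (237.6, 77.45), (269.0, 78.94), (300.0, 77.35)]
a tip 0 [227.06  60.79  81.13   1.41]
a tip 1 [233.29  60.99  81.19   1.39]
a tip 2 [228.58  59.29  81.17   1.41]
44.5 edge 74.74 th 3.58 [-6.8 24.   0.6] rms 0.06
48.0 edge 73.8 th 5.26 [-1.4 45.9  1.2] rms 0.58
54.5 edge 74.1 th 4.14 [ 6.5 29.7 -0.9] rms 0.29
72.0 edge 74.24 th 3.12 [-7.  29.7  0.2] rms 0.18
75.0 edge 74.25 th 3.24 [-6.8 29.   0.6] rms 0.28
77.5 edge 74.55 th 3.5 [-7.1 25.8  0.5] rms 0.2
b tip 0 [226.62  60.3   81.14   1.42]
b tip 1 [232.86  60.34  81.19   1.4 ]
b tip 2 [228.07  58.86  81.17   1.42]
44.5 edge 81.01 th 3.56 [-7.5  4.  -0.5] rms 0.1
48.0 edge 80.89 th 3.4 [-6.4 23.6  0.3] rms 0.18
54.5 edge 80.97 th 3.17 [-7.  27.5 -0.2] rms 0.18
72.0 edge 81.45 th 3.31 [-6.6 27.3  0.6] rms 0.31
75.0 edge 81.28 th 3.0 [-6.  30.   0.5] rms 0.33
77.5 edge 81.51 th 3.39 [-6.  27.4  1.3] rms 0.44
c tip 0 [227.17  62.04  81.13   1.4 ]
c tip 1 [233.35  62.21  81.18   1.38]
c tip 2 [228.97  60.32  81.16   1.41]
44.5 edge 81.44 th 3.97 [-7.5  3.7 -0.6] rms 0.1
48.0 edge 80.94 th 3.53 [-6.8 23.1  0.1] rms 0.17
54.5 edge 80.9 th 3.01 [-6.9 28.4  0.6] rms 0.22
72.0 edge 81.47 th 3.25 [-6.5 27.6  0.7] rms 0.3
75.0 edge 81.42 th 3.18 [-6.2 29.1  0.4] rms 0.36
77.5 edge 81.72 th 3.64 [-5.7 25.9  1.1] rms 0.35
25.6
```

The fits are consistent: the arm's end is at 81.17 mm, and the lining at the arm interpolates to about 81.15 mm (start 74.2). I'll check the bright-edge bias using the arm's known 10 mm width.

```bash
python3 - <<'E'
from pol import *
from scipy.optimize import curve_fit
from scipy.special import erf
rr=np.arange(60,95,.1);aa=np.arange(30,100,.25)
st=lambda x,e,s:.5*(1+erf((x-e)/(s*2**.5)))
for t in "abc":
    g=unwrap("top",t,.064).mean(2)
    # width across the arm
    for r0,r1 in((72,75),(75,78)):
        m=(aa>53)&(aa<72);y=g[(rr>r0)&(rr<r1)].mean(0)[m];x=np.deg2rad(aa[m]-62)*(r0+r1)/2
        f=lambda x,b1,b2,h,e1,e2,s:b1+(h-b1)*st(x,e1,s)+(b2-h)*st(x,e2,s)
        p,_=curve_fit(f,x,y,[100,100,230,-5,5,1.4]);print(t,r0,"width",round(p[4]-p[3],2),"mid deg",round(62+np.rad2deg((p[3]+p[4])/2/(r0+r1)*2),2),p.round(1))
    bg=g[:,((aa>53)&(aa<55))|((aa>70)&(aa<72))].mean(1);y=g[:,(aa>61)&(aa<64)].mean(1);h=y[(rr>76)&(rr<78)].mean()
    fr=(y-bg)/(h-bg);j=np.nonzero((fr[:-1]>.5)&(fr[1:]<=.5)&(rr[:-1]>77))[0];print("tip frac half",rr[j],"bg",bg[(rr>79)&(rr<85)][::10].round(0))
E
```

```text
a 72 width 10.26 mid deg 62.54 [108.6 113.5 229.   -4.4   5.8   1.3]
a 75 width 10.22 mid deg 62.62 [119.  119.2 229.6  -4.3   5.9   1.4]
tip frac half [80.6] bg [119. 114. 104.  87.  73.  69.]
b 72 width 10.73 mid deg 62.5 [ 71.3  75.3 228.7  -4.7   6.    1.4]
b 75 width 10.52 mid deg 62.58 [ 91.9  96.2 229.3  -4.5   6.    1.4]
tip frac half [80.7] bg [101. 103.  99.  86.  72.  69.]
c 72 width 10.46 mid deg 62.63 [ 72.   75.4 229.4  -4.4   6.    1.5]
c 75 width 10.45 mid deg 62.67 [ 91.8  97.  230.1  -4.3   6.1   1.4]
tip frac half [80.7] bg [101. 103. 100.  86.  73.  70.]
```

With the true background the arm's end reads about 80.5–80.65 mm, so the lining is about 0.6–0.8 mm past flush; the feel test also said over. I'll roll back about 13 mm of rim travel.

Emit:
{"name": "step_arm", "arguments": {
  "series": [
    [-3,-36,0,0,0,0,1],
    [-3,-36,0,0,0,0,1],
    [-3,-36,0,0,0,0,1],
    [-3,-36,0,0,0,0,1],
    [-3,-36,0,0,0,0,1],
    [-3,-36,0,0,0,0,1],
    [-3,-36,-20,0,0,0,1],
    [-3,-37,-30,0,0,0,1],
    [0,0,-40,0,0,0,1],
    [0,0,-40,0,0,0,1],
    [0,0,-14,0,0,0,1],
    [0,0,0,0,0,0,1],
    [0,0,0,0,0,0,1]
  ]
}}

```text
clock: 26.9
tool_pos: [0.5092, -0.1495, 0.0755]
eef_rot: [0.009, 1.0, 0.0, 0.0]
contact_force: [0.0, 0.1, 0.2]
opening: 0.003
finger_force: 0.0
```

Shift to the start point, then press to the same depth (about z 0.058 commanded).

Emit:
{"name": "step_arm", "arguments": {
  "series": [
    [-5.5,6,-7,0,0,0,1],
    [0,0,-6,0,0,0,1],
    [0,0,-2,0,0,0,1],
    [0,0,-2,0,0,0,1],
    [0,0,0,0,0,0,1]
  ]
}}

```text
clock: 27.4
tool_pos: [0.5041, -0.144, 0.0601]
eef_rot: [0.01, 1.0, -0.001, 0.001]
contact_force: [-2.7, 1.6, 14.2]
opening: 0.007
finger_force: 7.0
```

Emit:
{"name": "step_arm", "arguments": {
  "series": [
    [-0.4,3.2,0,0,0,0,1],
    [-0.4,3.2,0,0,0,0,1],
    [-0.4,3.2,0,0,0,0,1],
    [-0.4,3.4,0,0,0,0,1],
    [0,0,0,0,0,0,1],
    [0,0,0,0,0,0,1]
  ]
}}

```text
clock: 28.0
tool_pos: [0.5026, -0.1316, 0.0601]
eef_rot: [0.01, 1.0, -0.001, 0.001]
contact_force: [-1.9, -1.3, 14.6]
opening: 0.007
finger_force: 7.1
```

Emit:
{"name": "step_arm", "arguments": {
  "series": [
    [0,0,10,0,0,0,1],
    [0,0,40,0,0,0,1],
    [0,0,45,0,0,0,1],
    [0,30,45,0,0,0,1],
    [0,40,20,0,0,0,1],
    [0,45,0,0,0,0,1],
    [0,45,0,0,0,0,1],
    [0,45,0,0,0,0,1],
    [0,45,0,0,0,0,1],
    [0,30,0,0,0,0,1],
    [0,0,0,0,0,0,1]
  ]
}}

```text
clock: 29.1
tool_pos: [0.5015, 0.1536, 0.2159]
eef_rot: [0.005, 1.0, 0.003, 0.001]
contact_force: [0.2, -0.2, -0.1]
opening: 0.002
finger_force: 0.0
```

```bash
python3 look.py d; python3 fit.py d 80.5
python3 - <<'E'
import numpy as np,cv2
p=np.load("top_d.npy")[140:250,196:316].clip(0,255).astype(np.uint8);cv2.imwrite("pics/topd.png",cv2.resize(p,None,fx=5,fy=5,interpolation=cv2.INTER_CUBIC))
E
```

```text
top [(90.5, 77.26), (121.8, 76.84), (236.7, 75.21), (269.1, 74.7), (301.5, 74.76)]
scene [(57.3, 74.78), (90.2, 74.9), (122.3, 75.01), (237.9, 76.96), (269.6, 78.32), (300.8, 76.83)]
d tip 0 [226.23  60.91  81.12   1.4 ]
d tip 1 [232.39  61.42  81.17   1.38]
d tip 2 [227.87  60.19  81.14   1.4 ]
44.5 edge 80.32 th 3.54 [-7.   7.8  0.9] rms 0.12
48.0 edge 80.21 th 3.21 [-6.8 27.2  0.6] rms 0.12
54.5 edge 80.32 th 3.14 [-6.2 28.   0.2] rms 0.2
72.0 edge 80.6 th 2.91 [-5.9 30.6  1.2] rms 0.28
75.0 edge 80.64 th 2.81 [-5.8 33.1  0.5] rms 0.45
77.5 edge 80.68 th 2.95 [-5.7 33.2  0.3] rms 0.44
```

View pics/topd.png

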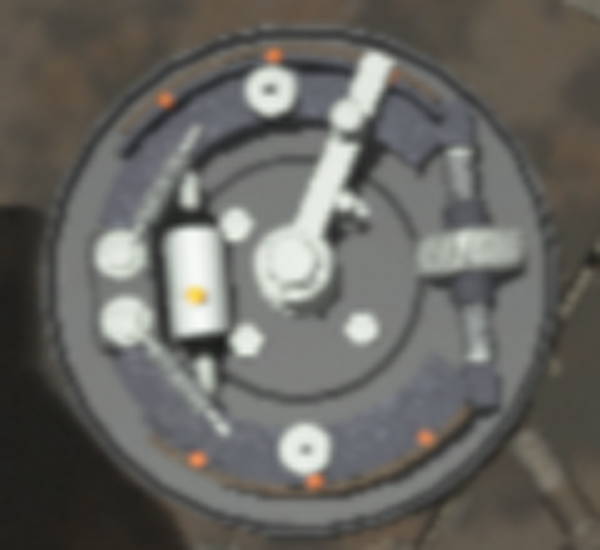

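The arm's end is at (375,62) with the arm still on its pin at (350,208). The lining now measures 80.4 mm against 80.5 mm for the arm's end, flush within measuring error, and the loose parts were never touched. I'm handing in.

```bash
python3 -c "
from plant import r;print(r.finish_job())"
```

```text
the job is handed in; nothing more can be done
None
```

The gauge arm rests against its stop pin, the lining measures flush with the arm's square end (80.4 mm against 80.5 mm in the top camera, trusted to about 0.3 mm), and the job is handed in. An earlier fingertip touch check had read the lining 1.8–2.8 mm out when the camera said about 0.6 mm; I rolled back by the camera reading and did not repeat the touch check.

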